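# Offer the dust port up to the bench extractor and hold it there

### The job

Pick up the dust port with the oblong, four-hole flange and hold it, pipe stub upward and level, about a finger's width (15 mm) above the mounting pad on top of the bench dust extractor, with its four screw holes lined up over the four threaded holes, so that I can slide the gasket in underneath and start the screws. Do not let the port touch the extractor, and leave the round-flanged port, the gasket and the rotary tool lying where they are. Finish while still holding the port there, steady and without letting go.

Things in the scene. Friction and masses are not known exactly. Their poses are not given: they have to be found in the camera images.
- port: loose grey plastic dust port, 60-120 g: oblong flange 110 (x) by 80 (y) by 5 mm, four 7 mm holes at x +-45, y +-30; on its middle a stiff straight round hose stub, 50 mm outside, wall 3, top 47 mm above the flange's underside (root fillet 3 mm wide, 4 high). Starts flat on the bench, stub up, any yaw. Origin: centre of the underside; z up the stub. Grip the stub at any yaw, up to 100 N
- hole0 (a point): screw hole of the port at its x +45, y +30 mm, at the underside of the flange
- hole2 (a point): screw hole of the port at its x -45, y -30 mm (across the diagonal from hole0), at the underside of the flange
- extractor: grey steel box 240 (x) by 200 (y), top 120 mm above the bench, fixed. Central aluminium pad 114 (x) by 84 (y), its level top 126 mm up, with a 46 mm inlet and four 5 mm threaded holes at x +-45, y +-30. A dial sticks out 14 mm from the -x face, a handle 27 mm from the +x face. Origin: centre of its underside, on the bench; z up. The port fits either way round (half a turn)
- inlet (a point): centre of the inlet opening, level with the top of the mounting pad (126 mm above the extractor's origin); axes as the extractor's
- thread0 (a point): mouth of the threaded hole at the extractor's x +45, y +30 mm, at the pad's top
- thread2 (a point): mouth of the threaded hole at the extractor's x -45, y -30 mm (across the diagonal from thread0), at the pad's top
- round_port: another dust port that does not belong here: loose, grey plastic, round flange 100 mm across and 5 mm thick with three holes, hose stub 63 mm across, 47 mm high overall; lies flat, stub up. Origin: centre of its underside. To be left alone
- gasket: flat black rubber gasket of the same outline and holes as the oblong flange, 110 by 80 by 3 mm, lying loose on the bench. Origin: centre of its underside. To be left alone
- rotary_tool: cordless rotary tool lying on the bench, grey and black, 190 mm long along its x, 50 mm across, with a 38 mm cutting disc at its +x end. Origin: on the bench under its middle. To be left alone

How it is judged:
By the outcome, as a careful person would: the job done as asked, in the order asked, and still so for the second after the job is handed in, while the arm keeps its last pose, push and grip.
It also fails if it takes over 37 s, if anything falls off the work surface, if the arm or the gripper's body presses on something with over 40 N, if the wrist force passes 120 N, or if a joint passes its speed limit or range.

### The arm

A 6-joint arm with a two-finger parallel gripper is mounted at the origin on the work surface. World frame = base frame: x ahead of the robot, y to its left, z up, the work surface at z = 0. Lengths are in m, angles in rad, forces in N, time in s.
With the tool pointing down it reaches from about 0.375 to 0.9 m from the base axis. Payload 3.1 kg.
Tool frame: the origin (TCP) lies between the finger pads; the fingertips stand manip.nose_length ahead of it and the grasp point (between the pads) lies 5 mm behind it (manip.nose_length is the distance from the TCP to the fingertips, in m); z points along the fingers, y is the line along which they close (so a half turn about z gives the same grasp; the last joint's range is limited). The gripper opens to 85 mm and grips with 20 to 120 N. Pads are 22 mm wide; open, the fingers measure 114 mm over their backs; the gripper's body (76 mm by 85 mm) begins 54 mm behind the grasp point. The pads swing forward as they close: fully open they stand 13 mm farther back than shut.
Start: joints at [0.943, 0.527, 1.433, -0, 1.181, -0.178], TCP at [0.272, 0.563, 0.224] pointing down, gripper open.
Joint ranges: [-3.08, 3.08], [-0.75, 2.2], [0.22, 2.44], [-1.43, 4.57], [0, 2.65], [-2.85, 2.85]. Speed limits (rad/s): [2.79, 2.79, 3.14, 3.14, 3.14, 3.14].

### API

Orientations are given as a unit quaternion [x, y, z, w].
In Python, from station import monitor, eyes, job, manip gives the robot as it stands.
- The arm moves only by the shell command python3 -m pendant 'ROWS' [FORCE]. ROWS is JSON, a list that holds one entry, the list of rows, each a list of 7 numbers: the shift along the tool's x, y, z as a fraction of full scale, then the turn, a rotation vector about the tool's x, y, z as a fraction of full scale, then the opening, from 0 (shut) to 1 (fully open). A call has 1 to 20 rows; each row shifts and turns the commanded pose from where the row before left it, along the tool's axes as they then stand; what a row does not reach is not made up. Full scale, the value 1, is 800 mm for a shift and 0.12 rad for a turn. A row lasts 1/10 s, in which the tool goes at most 50 mm and 8.59 degrees, less where a joint would pass 70% of its speed; a pose out of reach is approached as far as the arm can. A call with a number of a shift or a turn outside -1 to 1 is refused whole. A call with a gripper value outside its range is refused whole. The fingers move at their own pace and stop on an object; FORCE is the grip in N (left out, the last holds). Time passes only in rows, so rows that do not move let the fingers close. It gives the time, the measured TCP pose, the force, the opening and the grip force at its end, in the units of the state.
- monitor.sense(): the state, without advancing time (a new reading comes with each control period).
- eyes.snapshot(name): name is "side" or "top"; returns a dict with "pixels" (420x560x3 uint8, red, green, blue), "depth" (420x560 float32, m along the optical axis (not along the pixel's ray), 0 where there is no reading), "intrinsics" (3x3 intrinsics, pixels), "eye" and "attitude" of the camera in the world. Camera axes: x right, y down, z forward; pixel columns grow to the right and rows downward; lengths in m; the calibration is good to about 2 mm. A picture is of the moment at which its call begins.
- job.sign_off(): hands the job in; it is judged then, once.
The state is a dict: "t": time; "q": joint angles; "qd": joint speeds; "tau": joint torques, N m; "tcp_pos": TCP position; "tool_rot": TCP orientation; "force": force on the tool from outside, world axes, zero at the start; "ft_torque": the same for the moment, N m; "finger_gap": opening from 0.0 (shut) to 1.0 (fully open); "gripper_force": force on a finger pad.
Only numpy, scipy, OpenCV 4.12 (cv2) and the standard library are available. Lean on these libraries where they do the work, as an engineer would, in place of code of your own. Each camera call takes 0.05 s, during which the arm holds its last target. There are 200 camera calls.

## Working session

There is one attempt and no reset: what is moved stays moved. The work goes in short steps, Python scripts to look and compute and a shell command to move; the robot and the scene stay as the last step left them, time stands still between calls to the robot, and variables do not carry over. Pictures are saved under pics/ and viewed, at most 10 in all, crops included, and the job is handed in when it is done.

```bash
mkdir -p pics; ls
cat > h.py <<'E'
import numpy as np, cv2
from scipy.spatial.transform import Rotation as R
from station import monitor, eyes, job, manip
def snap(n,tag):
    s=eyes.snapshot(n); np.savez(f'{tag}.npz',**{k:np.asarray(v) for k,v in s.items()})
    return s
def att(s):
    a=np.asarray(s['attitude'],float)
    return a if a.shape==(3,3) else R.from_quat(a).as_matrix()
def cloud(s):
    K=np.asarray(s['intrinsics']);d=np.asarray(s['depth']);v,u=np.mgrid[:d.shape[0],:d.shape[1]]
    p=np.stack([(u-K[0,2])/K[0,0]*d,(v-K[1,2])/K[1,1]*d,d],-1)
    return p@att(s).T+np.asarray(s['eye'])
def onplane(s,u,v,z):
    K=np.asarray(s['intrinsics']);r=att(s)@np.array([(u-K[0,2])/K[0,0],(v-K[1,2])/K[1,1],1]);e=np.asarray(s['eye'])
    return e+r*(z-e[2])/r[2]
E
python3 - <<'E'
from h import *
print(monitor.sense(), manip.nose_length)
for n in('top','side'):
    s=snap(n,n+'0'); cv2.imwrite(f'pics/{n}0.png',cv2.resize(s['pixels'][...,::-1],(800,600)));print(n,s['eye'],s['attitude'],s['intrinsics'])
E
```

```text
pics
{'t': 0.0, 'q': array([ 9.42475557e-01,  5.28454978e-01,  1.43391404e+00, -7.22470180e-06,
        1.18141832e+00, -1.78494684e-01]), 'qd': array([ 0.00096343,  0.00072244, -0.00098246, -0.00102094,  0.00034894,
       -0.00042453]), 'tau': array([ 1.22808055e-03, -4.42344689e+01, -1.78028262e+01, -1.75279033e-04,
        8.23911570e-03,  1.29294762e-05]), 'tcp_pos': array([0.27128368, 0.56222864, 0.22293679]), 'tool_rot': array([ 2.23020121e-01,  9.74813224e-01, -1.01056977e-03, -4.27695263e-04]), 'force': array([ 0.7194926 , -0.04518185,  0.57988987]), 'ft_torque': array([0.04937108, 0.00436243, 0.01784659]), 'gripper_force': 0.0, 'finger_gap': 0.9999062606665209} 0.014
top [ 0.48223745 -0.01903665  1.26896404] [-0.69865551  0.71425054 -0.02434022  0.03367788] [[414.57103288   0.         283.88178296]
 [  0.         414.57103288 207.71160751]
 [  0.           0.           1.        ]]
side [-0.04502325 -0.72274382  0.74943162] [ 0.82920288 -0.31360947  0.15626904 -0.43549015] [[461.42317135   0.         279.66697474]
 [  0.         461.42317135 206.68681216]
 [  0.           0.           1.        ]]
```

View pics/top0.png

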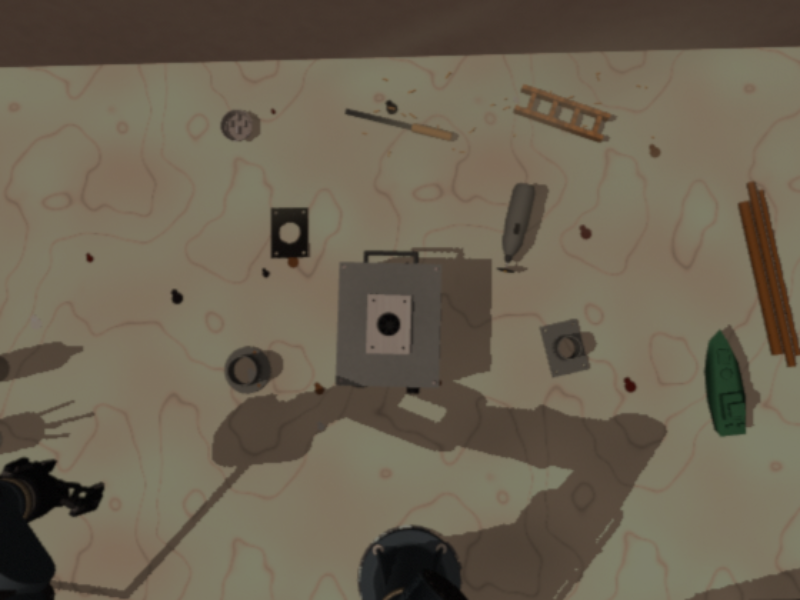

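View pics/side0.png

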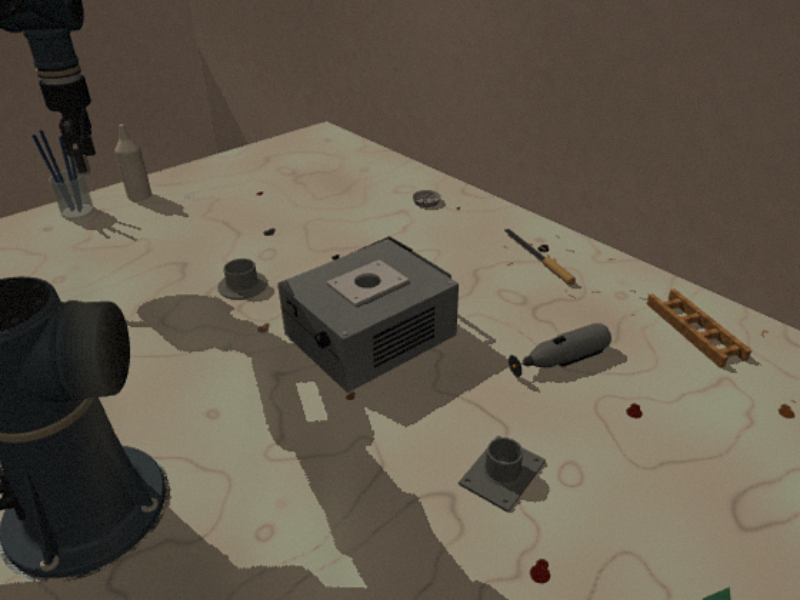

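The top view shows the oblong port at about (566,347) and the pad at (388,323). The gasket is at (290,233), the round port at (246,370) and the tool at (518,222). I'll fit the port and pad from depth, and check them on an enlarged crop.

```bash
cat > fit.py <<'E'
from h import *
def rect(P):
    (c,(w,h),a)=cv2.minAreaRect((P[:,:2]*1000).astype(np.float32)); b=cv2.boxPoints((c,(w,h),a))
    e=b[1]-b[0]; f=b[2]-b[1]; l=e if np.linalg.norm(e)>np.linalg.norm(f) else f
    return np.round(c,1),round(w,1),round(h,1),round(np.degrees(np.arctan2(l[1],l[0]))%180,2)
E
python3 - <<'E'
from fit import *
for n in('top','side'):
    s=dict(np.load(n+'0.npz'));C=cloud(s);z=C[...,2]
    b=(abs(C[...,0]-.45)<.3)&(abs(C[...,1])<.35)
    print(n,'bench z',np.median(z[b&(z<.02)&(z>-.02)]))
    for nm,lo,hi in(('all',.1,.14),('top',.112,.1225),('pad',.1235,.132)):
        P=C[b&(z>lo)&(z<hi)];print(nm,len(P),rect(P),np.median(P[:,2]))
    c0=onplane(s,396,243,.03) if n=='top' else onplane(s,353,322,.03)
    if n=='side': c0=cc
    cc=c0
    m=np.hypot(C[...,0]-c0[0],C[...,1]-c0[1])<.085
    P=C[m&(z>.0028)&(z<.06)];print('port',c0,len(P),rect(P))
    P=C[m&(z>.04)&(z<.06)];print('rim',len(P),cv2.minEnclosingCircle((P[:,:2]*1000).astype(np.float32)),np.median(P[:,2]))
s=dict(np.load('top0.npz'));im=s['pixels'][...,::-1]
a=cv2.resize(im[205:280,370:425],(400,546),interpolation=cv2.INTER_CUBIC);b=cv2.resize(im[195:260,245:300],(400,473),interpolation=cv2.INTER_CUBIC)
o=np.zeros((546,800,3),np.uint8);o[:,:400]=a;o[:473,400:]=b;cv2.imwrite('pics/crop0.png',cv2.convertScaleAbs(o,alpha=1.6))
E
```

```text
top bench z -0.0007046673014192706
all 6196 (array([532.3,  31. ]), 200.3, 280.5, np.float32(177.37)) 0.11973304493228654
top 4752 (array([526. ,  31.2]), 200.4, 240.2, np.float32(177.48)) 0.11914924611473043
pad 919 (array([526.6,  32.2]), 196.3, 236.7, np.float32(177.74)) 0.12552679932050448
port [ 0.47177567 -0.33408279  0.03      ] 720 (array([ 471.6, -336.4]), 165.1, 156.6, np.float32(69.16))
rim 63 ((471.9563903808594, -336.0679931640625), 25.00613021850586) 0.04497980423018122
side bench z 2.217762993783623e-05
all 5396 (array([530.1,  30.1]), 206.0, 281.0, np.float32(177.38)) 0.11998510499801635
top 3824 (array([524.2,  30.4]), 205.6, 243.5, np.float32(177.5)) 0.11988561049541435
pad 793 (array([508.1,  44.5]), 183.7, 122.6, np.float32(0.49)) 0.1258696226451571
port [ 0.47177567 -0.33408279  0.03      ] 1641 (array([ 466.5, -334. ]), 140.5, 153.6, np.float32(98.39))
rim 182 ((469.1920166015625, -337.0583801269531), 26.11929702758789) 0.04518690907331241
```

View pics/crop0.png

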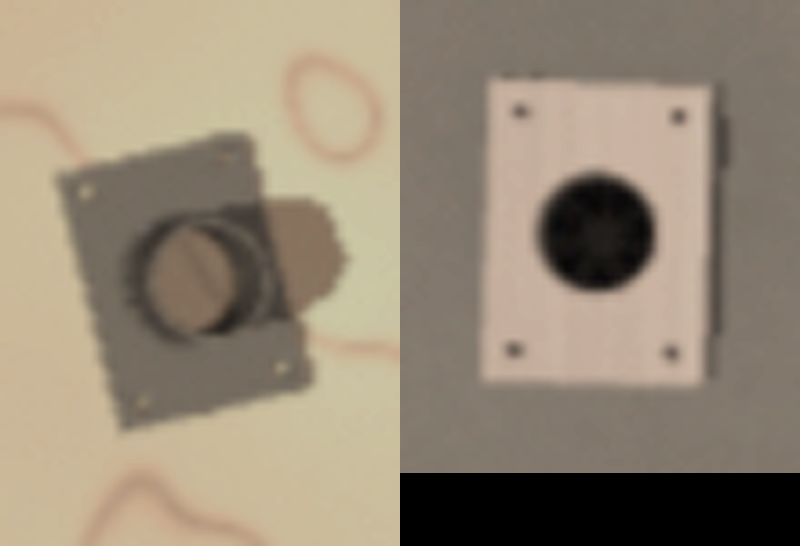

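The crop shows the flange corners at (55,177), (252,135), (313,385) and (122,430). The pad holes are at (520,111), (679,116), (671,352) and (514,349), with the inlet at (597,232).

Run:
```python
from fit import *
s=dict(np.load('top0.npz'));k=400/55
f=lambda L,u0,v0,z:np.array([onplane(s,(u+.5)/k-.5+u0,(v+.5)/k-.5+v0,z) for u,v in L])
def rep(n,P):
    # order TL,TR,BR,BL ; long axis TL-BL (world x ~ up in picture)
    l=(P[0]+P[1]-P[2]-P[3])/2;w=(P[0]+P[3]-P[1]-P[2])/2
    print(n,P[:,:2].mean(0).round(4),np.linalg.norm(l),np.linalg.norm(w),np.degrees([np.arctan2(l[1],l[0]),np.arctan2(w[1],w[0])-np.pi/2]).round(2))
rep('port',f([(55,177),(252,135),(313,385),(122,430)],370,205,.0045))
rep('holes',f([(86,190),(230,158),(282,367),(143,402)],370,205,.004))
rep('thr',f([(120,111),(279,116),(271,352),(114,349)],245,195,.1255))
rep('pad',f([(88,79),(313,85),(305,384),(82,381)],245,195,.1255))
print(f([(197,232)],245,195,.1255))
C=cloud(s);c0=(.4717,-.3345);z=C[...,2]
m=(np.hypot(C[...,0]-c0[0],C[...,1]-c0[1])<.075)&(z>.0025)&(z<.009);P=C[m];print(rect(P))
st=monitor.sense();Rt=R.from_quat(st['tool_rot']).as_matrix();print(Rt.round(4),st['q'][5])
```

```text
port [ 0.4709 -0.3377] 0.10710648549573892 0.08286000783787485 [11.86 11.35]
holes [ 0.4719 -0.3378] 0.08978165099105273 0.060644244057067136 [12.1  12.02]
thr [0.5255 0.0303] 0.08989935680472341 0.05998857147810213 [-2.78 -2.71]
pad [0.5255 0.0299] 0.11396845740815857 0.08503465896961189 [-2.43 -2.41]
[[0.52532138 0.02990004 0.1255    ]]
(array([ 476.9, -334.4]), 133.4, 144.0, np.float32(113.72))
[[-9.005e-01  4.348e-01 -1.100e-03]
 [ 4.348e-01  9.005e-01 -1.600e-03]
 [ 3.000e-04 -1.900e-03 -1.000e+00]] -0.17847643288736834
```

Port: (0.4715, -0.337), yaw 12°. Extractor: (0.5255, 0.030), yaw about -2.6°. The current tool yaw works for the grasp, so I'll translate there via a waypoint over the extractor.

```bash
python3 -m pendant '[[[-0.0401,-0.0283,0,0,0,0,1],[-0.0401,-0.0283,0,0,0,0,1],[-0.0401,-0.0283,0,0,0,0,1],[-0.0401,-0.0283,0,0,0,0,1],[-0.0401,-0.0283,0,0,0,0,1],[-0.0401,-0.0283,0,0,0,0,1],[-0.0401,-0.0283,0,0,0,0,1],[-0.0401,-0.0283,0,0,0,0,1],[-0.0401,-0.0283,0,0,0,0,1],[-0.0401,-0.0283,0,0,0,0,1],[-0.0401,-0.0283,0,0,0,0,1],[-0.0401,-0.0283,0,0,0,0,1]]]'
python3 -m pendant '[[[-0.0194,-0.047,0,0,0,0,1],[-0.0194,-0.047,0,0,0,0,1],[-0.0194,-0.047,0,0,0,0,1],[-0.0194,-0.047,0,0,0,0,1],[-0.0194,-0.047,0,0,0,0,1],[-0.0194,-0.047,0,0,0,0,1],[-0.0194,-0.047,0,0,0,0,1],[-0.0194,-0.047,0,0,0,0,1],[-0.0194,-0.047,0,0,0,0,1],[-0.0194,-0.047,0,0,0,0,1],[-0.0194,-0.047,0,0,0,0,1],[-0.0194,-0.047,0,0,0,0,1],[0,0,0,0,0,0,1],[0,0,0,0,0,0,1]]]'
cat > to.py <<'E'
from h import *
import sys
def to(t,yaw=None):
    s=monitor.sense();Rt=R.from_quat(s['tool_rot']).as_matrix();p=np.array(s['tcp_pos'])
    print('t',s['t'],'p',p.round(4),'zax',Rt[:,2].round(4),'yawx',np.degrees(np.arctan2(Rt[1,0],Rt[0,0])).round(2),'q',np.round(s['q'],2),'F',np.round(s['force'],2),'gap',s['finger_gap'],s['gripper_force'])
    print('total frac',(Rt.T@(np.array(t)-p)/.8).round(4))
    z=Rt[:,2];c=np.cross(z,[0,0,-1]);print('level rotvec frac',(Rt.T@c/.12).round(3))
if len(sys.argv)>3: to([float(a) for a in sys.argv[1:4]])
E
python3 to.py .4715 -.337 .028
```

```text
t: 1.3
tcp_pos: [0.5005, 0.1493, 0.2236]
tool_rot: [0.223, 0.975, -0.0, -0.0]
force: [-0.2, 0.4, 0.2]
finger_gap: 1.002
gripper_force: 0.0
t: 2.7
tcp_pos: [0.4711, -0.3369, 0.2232]
tool_rot: [0.224, 0.975, 0.001, -0.001]
force: [-0.3, 0.7, 0.5]
finger_gap: 1.0
gripper_force: 0.0
t 2.7 p [ 0.4711 -0.3369  0.2232] zax [-0.001   0.0016 -1.    ] yawx 154.11 q [-0.81  0.47  1.55  0.    1.13 -1.93] F [-0.27  0.65  0.53] gap 0.9997662217098584 0.0
total frac [-9.00e-04 -1.00e-04  2.44e-01]
level rotvec frac [ 0.008 -0.013  0.   ]
```

```bash
python3 -m pendant '[[[-0.0009,0,0.04,0,0,0,1],[0,0,0.04,0,0,0,1],[0,0,0.04,0,0,0,1],[0,0,0.04,0,0,0,1],[0,0,0.03,0,0,0,1],[0,0,0.02,0,0,0,1],[0,0,0.015,0,0,0,1],[0,0,0.01,0,0,0,1],[0,0,0.0065,0,0,0,1],[0,0,0,0,0,0,1],[0,0,0,0,0,0,1]]]'
python3 - <<'E'
from to import *
to([.4715,-.337,.028])
s=snap('side','side1');cv2.imwrite('pics/side1.png',cv2.convertScaleAbs(cv2.resize(s['pixels'][220:400,240:480][...,::-1],(800,600),interpolation=cv2.INTER_CUBIC),alpha=1.5))
E
```

```text
t: 3.8
tcp_pos: [0.4728, -0.3371, 0.0313]
tool_rot: [0.223, 0.975, -0.0, 0.0]
force: [-1.0, 0.1, 0.8]
finger_gap: 1.0
gripper_force: 0.0
t 3.8 p [ 0.4728 -0.3371  0.0313] zax [ 8.e-04 -8.e-04 -1.e+00] yawx 154.23 q [-0.81  0.75  1.68  0.    0.71 -1.93] F [-0.96  0.13  0.83] gap 0.9997353534395069 0.0
total frac [ 0.0015 -0.0006  0.0042]
level rotvec frac [-0.003  0.009 -0.   ]
```

View pics/side1.png

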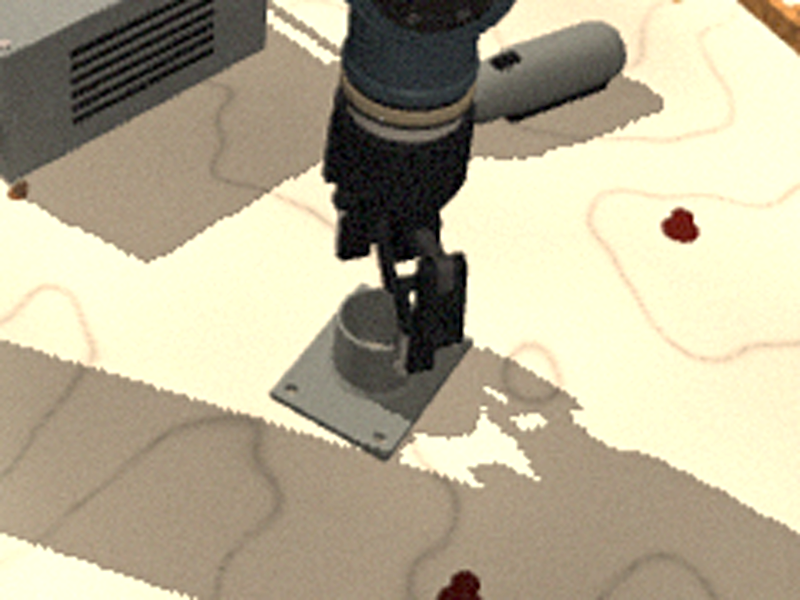

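The open fingers straddle the stub, with the near finger at (430,330) clear of it. The height is fine, so I'll close.

```bash
python3 -m pendant '[[[0.0015,-0.0006,0.001,0,0,0,0.7],[0,0,0,0,0,0,0.6],[0,0,0,0,0,0,0.5],[0,0,0,0,0,0,0.4],[0,0,0,0,0,0,0.4],[0,0,0,0,0,0,0.4],[0,0,0,0,0,0,0.4],[0,0,0,0,0,0,0.4]]]' 60; python3 to.py .4715 -.337 .23
```

```text
t: 4.65
tcp_pos: [0.4712, -0.337, 0.0309]
tool_rot: [0.223, 0.975, -0.0, 0.0]
force: [-0.7, 1.5, 6.3]
finger_gap: 0.552
gripper_force: 60.6
t 4.65 p [ 0.4712 -0.337   0.0309] zax [ 4.e-04 -6.e-04 -1.e+00] yawx 154.22 q [-0.81  0.75  1.68 -0.    0.71 -1.93] F [-0.75  1.48  6.27] gap 0.551632367405164 60.64147369368584
total frac [-0.0005  0.     -0.2489]
level rotvec frac [-0.003  0.005 -0.   ]
```

```bash
python3 -m pendant '[[[0,0,-0.01,0,0,0,0.4],[0,0,-0.02,0,0,0,0.4],[0,0,-0.03,0,0,0,0.4],[0,0,-0.04,0,0,0,0.4],[0,0,-0.04,0,0,0,0.4],[0,0,-0.04,0,0,0,0.4],[0,0,-0.035,0,0,0,0.4],[0,0,-0.025,0,0,0,0.4],[0,0,-0.01,0,0,0,0.4],[0,0,0,0,0,0,0.4],[0,0,0,0,0,0,0.4]]]' 70
python3 - <<'E'
from to import *
to([.5255,.03,.23])
for n in('top','side'):snap(n,n+'2')
s=dict(np.load('side2.npz'));t=dict(np.load('top2.npz'))
C=cloud(s);p=monitor.sense()['tcp_pos']
def uv(s,w):
    q=np.asarray(s['intrinsics'])@(att(s).T@(np.array(w)-s['eye']));return (q[:2]/q[2]).astype(int)
o=[]
for d in(s,t):
    u,v=uv(d,p-[0,0,.02]);u=max(60,min(500,u));v=max(60,min(360,v));print(u,v)
    o.append(cv2.resize(d['pixels'][v-60:v+60,u-60:u+60][...,::-1],(400,400),interpolation=cv2.INTER_CUBIC))
cv2.imwrite('pics/lift.png',cv2.convertScaleAbs(np.hstack(o),alpha=1.6))
E
```

```text
t: 5.75
tcp_pos: [0.4706, -0.3361, 0.2289]
tool_rot: [0.223, 0.975, 0.001, -0.001]
force: [-0.9, 0.5, -0.9]
finger_gap: 0.547
gripper_force: 71.8
t 5.75 p [ 0.4706 -0.3361  0.2289] zax [-0.0014  0.0015 -1.    ] yawx 154.23 q [-0.81  0.46  1.55 -0.    1.14 -1.93] F [-0.92  0.46 -0.92] gap 0.5473253079712023 71.8396812910214
total frac [ 0.1371  0.442  -0.0008]
level rotvec frac [ 0.006 -0.016 -0.   ]
359 252
414 243
```

View pics/lift.png

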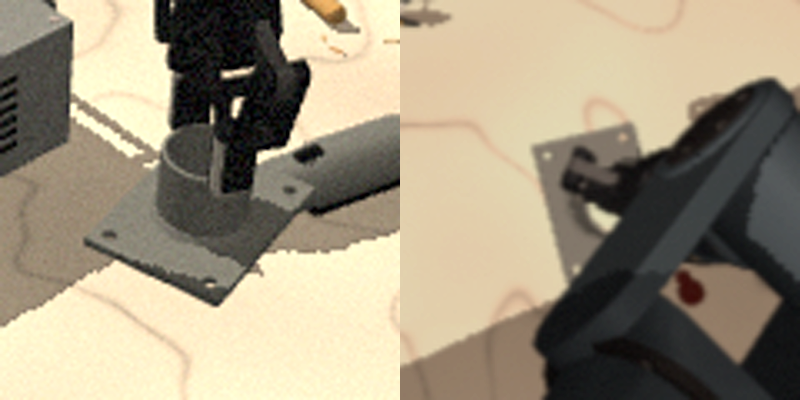

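The port came up level and firmly held; flange holes show at (108,233), (210,280) and (290,190). Next I'll carry it over the extractor and turn it.

```bash
python3 -m pendant '[[[0.005,0.017,0,0,0,0,0.4],[0.0105,0.034,0,0,0,0,0.4],[0.0105,0.034,0,0,0,0,0.4],[0.0105,0.034,0,0,0,0,0.4],[0.0105,0.034,0,0,0,0,0.4],[0.0105,0.034,0,0,0,0,0.4],[0.0105,0.034,0,0,0,0,0.4],[0.0105,0.034,0,0,0,0,0.4],[0.0105,0.034,0,0,0,0,0.4],[0.0105,0.034,0,0,0,0,0.4],[0.0105,0.034,0,0,0,0,0.4],[0.0105,0.034,0,0,0,0,0.4],[0.0105,0.034,0,0,0,0,0.4],[0.006,0.017,0,0,0,0,0.4],[0,0,0,0,0,0.425,0.4],[0,0,0,0,0,0.425,0.4],[0,0,0,0,0,0.425,0.4],[0,0,0,0,0,0.425,0.4],[0,0,0,0,0,0.425,0.4],[0,0,0,0,0,0,0.4]]]'
python3 - <<'E'
from to import *
to([.5255,.03,.23])
for n in('top','side'):snap(n,n+'3')
s=dict(np.load('side3.npz'));t=dict(np.load('top3.npz'));p=monitor.sense()['tcp_pos']
o=[]
for d in(s,t):
    q=np.asarray(d['intrinsics'])@(att(d).T@(p-[0,0,.04]-d['eye']));u,v=(q[:2]/q[2]).astype(int);print(u,v)
    o.append(cv2.resize(d['pixels'][v-60:v+60,u-60:u+60][...,::-1],(400,400),interpolation=cv2.INTER_CUBIC))
    C=cloud(d);z=C[...,2];m=(np.hypot(C[...,0]-p[0],C[...,1]-p[1])<.075)&(abs(z-p[2]+.026)<.008)&(np.hypot(C[...,0]-p[0],C[...,1]-p[1])>.03)
    P=C[m];A=np.c_[P[:,:2]-p[:2],np.ones(len(P))];r=np.linalg.lstsq(A,P[:,2],rcond=None)[0];print('plane',len(P),r,(A@r-P[:,2]).std(),rect(P) if 0 else '')
cv2.imwrite('pics/over.png',cv2.convertScaleAbs(np.hstack(o),alpha=1.6))
E
```

```text
t: 7.85
tcp_pos: [0.5256, 0.0294, 0.2294]
tool_rot: [0.345, 0.939, -0.0, -0.001]
force: [-0.4, 0.2, -0.6]
finger_gap: 0.551
gripper_force: 71.9
t 7.85 p [0.5256 0.0294 0.2294] zax [-0.0013  0.     -1.    ] yawx 139.62 q [-0.16  0.39  1.67 -0.    1.08 -1.02] F [-0.41  0.19 -0.58] gap 0.5506959721775689 71.90341376583092
total frac [ 0.0005  0.0005 -0.0007]
level rotvec frac [-0.007 -0.009  0.   ]
256 173
plane 550 [0.00280942 0.0107989  0.20308682] 0.0015200577465699458 
270 225
plane 180 [-0.01808542 -0.0105395   0.20200948] 0.0017751136561021553
```

View pics/over.png

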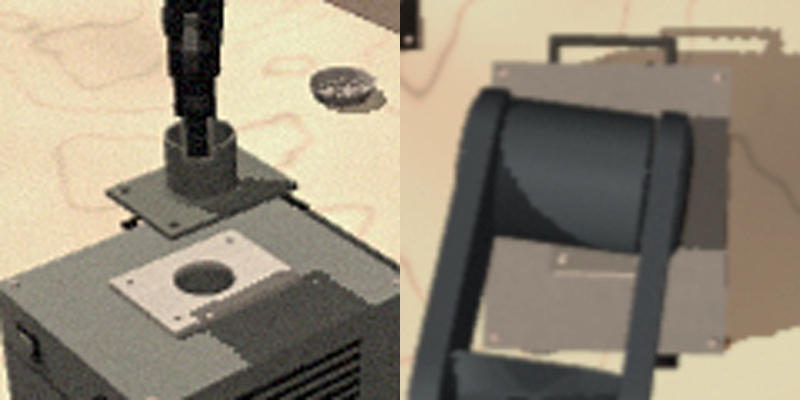

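The side view shows the flange hovering over the pad; the top view is blocked by the arm. I'll descend, then compare port holes and threads through the side camera, where calibration bias largely cancels.

```bash
python3 -m pendant '[[[0,0,0.01,0,0,0,0.4],[0,0,0.015,0,0,0,0.4],[0,0,0.015,0,0,0,0.4],[0,0,0.013,0,0,0,0.4],[0,0,0.01,0,0,0,0.4],[0,0,0.005,0,0,0,0.4],[0.0005,0.0005,0.0025,0,0,0,0.4],[0,0,0,0,0,0,0.4],[0,0,0,0,0,0,0.4],[0,0,0,0,0,0,0.4]]]'
python3 - <<'E'
from to import *
to([.5255,.03,.1724])
ims=[]
for i in range(6): s=snap('side','side4');ims.append(s['pixels'].astype(float));D=s['depth'] if i==0 else D+s['depth']
np.savez('side4.npz',**{**{k:np.asarray(v) for k,v in s.items()},'depth':D/6})
b=np.mean(ims,0).clip(0,255).astype(np.uint8)
a=np.mean([eyes.snapshot('side')['pixels'] for _ in range(1)],0)
a=dict(np.load('side0.npz'))['pixels']
f=lambda im:cv2.resize(im[160:240,215:300][...,::-1],None,fx=400/85,fy=400/85,interpolation=cv2.INTER_CUBIC)
f2=lambda im:cv2.resize(im[145:225,215:300][...,::-1],None,fx=400/85,fy=400/85,interpolation=cv2.INTER_CUBIC)
cv2.imwrite('pics/cmp.png',cv2.convertScaleAbs(np.hstack([f(a),f2(b)]),alpha=1.9))
p=monitor.sense()['tcp_pos']
d=dict(np.load('side4.npz'));C=cloud(d);z=C[...,2];r=np.hypot(C[...,0]-p[0],C[...,1]-p[1])
def pl(m):
    P=C[m];A=np.c_[P[:,:2]-p[:2],np.ones(len(P))]
    for _ in range(3):
        c=np.linalg.lstsq(A,P[:,2],rcond=None)[0];k=abs(A@c-P[:,2])<.003;A,P=A[k],P[k]
    print(len(P),c,P[:,:2].min(0),P[:,:2].max(0))
pl((r<.075)&(r>.03)&(abs(z-p[2]+.026)<.008))
C=cloud(dict(np.load('side0.npz')));z=C[...,2];x=C[...,0]-p[0];y=C[...,1]-p[1];r=np.hypot(x,y)
pl((abs(x)<.1)&(abs(y)<.08)&(abs(z-.12)<.004)&(r>.075)); pl((abs(x)<.05)&(abs(y)<.036)&(abs(z-.126)<.006)&(r>.03))
E
```

```text
t: 8.95
tcp_pos: [0.5265, 0.0299, 0.174]
tool_rot: [0.345, 0.939, 0.0, 0.001]
force: [-0.2, 0.1, -0.4]
finger_gap: 0.543
gripper_force: 71.9
t 8.95 p [0.5265 0.0299 0.174 ] zax [ 1.1e-03 -2.0e-04 -1.0e+00] yawx 139.62 q [-0.16  0.47  1.73  0.    0.95 -1.02] F [-0.24  0.06 -0.43] gap 0.5431027295328327 71.90826940932311
total frac [ 0.001  -0.0007  0.002 ]
level rotvec frac [0.005 0.008 0.   ]
491 [0.00290474 0.00558245 0.14770638] [ 0.46933957 -0.01233325] [0.58210709 0.07331015]
1293 [4.62356005e-05 1.28731119e-03 1.20013241e-01] [ 0.42621604 -0.05002473] [0.62608595 0.10988183]
405 [ 0.00069289 -0.00016993  0.12602511] [ 0.47638871 -0.00595731] [0.57602926 0.06590686]
```

View pics/cmp.png

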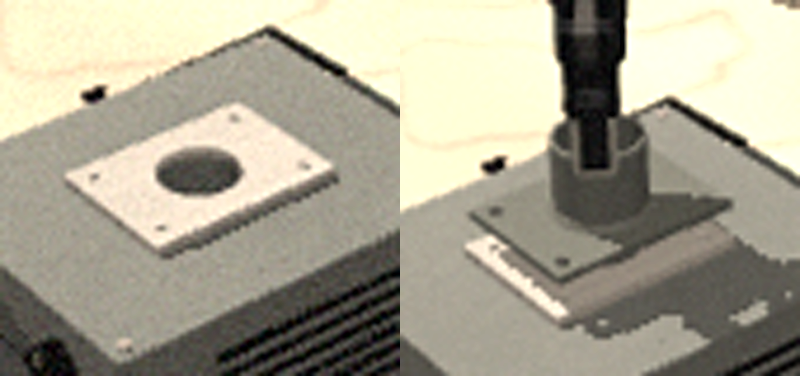

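Left panel: threads at (95,178), (161,228), (305,166) and (236,118). Right panel: flange holes at (496,211) and (563,262), and corners at (470,212), (557,279) and (733,203). I'll compute the offset.

Run:
```python
from to import *
s=dict(np.load('side4.npz'));k=400/85
f=lambda L,v0,z:np.array([onplane(s,(u+.5)/k-.5+215,(v+.5)/k-.5+v0,z)[:2] for u,v in L])*1000
def fit(n,M,P):
    M=np.array(M,float);mc,pc=M.mean(0),P.mean(0);H=(M-mc).T@(P-pc);a=np.arctan2(H[0,1]-H[1,0],H[0,0]+H[1,1])
    Ra=np.array([[np.cos(a),-np.sin(a)],[np.sin(a),np.cos(a)]]);t=pc-Ra@mc
    print(n,t.round(1),np.degrees(a).round(2),'res',((M-mc)@Ra.T-(P-pc)).round(1).tolist())
T=f([(95,178),(161,228),(305,166),(236,118)],160,126)if 0 else f([(95,178),(161,228),(305,166),(236,118)],160,.126)
fit('threads',[(-45,30),(-45,-30),(45,-30),(45,30)],T)
fit('pad',[(-57,42),(-57,-42),(57,-42),(57,42)],f([(66,180),(165,246),(337,176),(236,103)],160,.126))
fit('flange',[(-55,40),(-55,-40),(55,-40)],f([(70,212),(157,275),(333,199)],145,.1477))
fit('holes',[(-45,30),(-45,-30)],f([(96,211),(163,262)],145,.1470))
fit('all',[(-55,40),(-55,-40),(55,-40),(-45,30),(-45,-30)],np.r_[f([(70,212),(157,275),(333,199)],145,.1477),f([(96,211),(163,262)],145,.1470)])
# enlarged averaged view of flange
ims=np.mean([eyes.snapshot('side')['pixels'] for _ in range(8)],0).clip(0,255).astype(np.uint8)
c=cv2.resize(ims[178:212,226:296][...,::-1],(800,388),interpolation=cv2.INTER_CUBIC);cv2.imwrite('pics/zoom.png',cv2.convertScaleAbs(c,alpha=2.2))
```

```text
threads [524.3  29.1] -3.03 res [[0.9, 0.5], [0.1, -0.7], [-0.4, 0.4], [-0.5, -0.1]]
pad [523.2  26.3] -2.53 res [[0.3, 1.2], [-5.2, -1.8], [4.1, 3.7], [0.9, -3.0]]
flange [526.5  30.2] -1.8 res [[0.4, 2.2], [-0.1, -2.4], [-0.3, 0.3]]
holes [526.8  29.9] -3.09 res [[-0.0, -0.1], [0.0, 0.1]]
all [526.7  30.3] -2.06 res [[0.8, 2.6], [-0.1, -2.0], [-0.3, 0.2], [-0.7, -0.5], [0.4, -0.3]]
```

View pics/zoom.png

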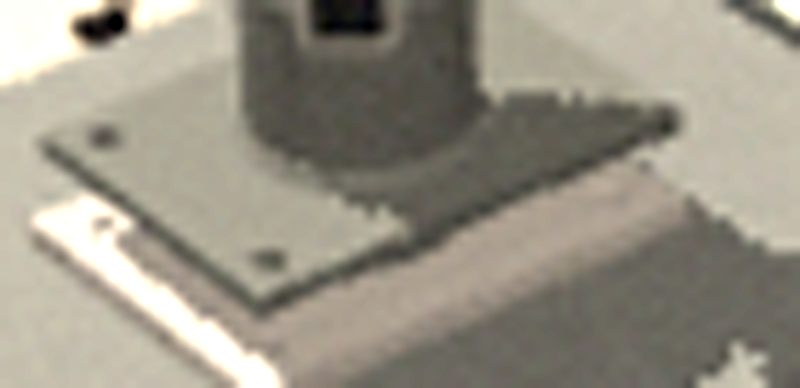

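The zoom shows flange holes at (104,136) and (269,260), corners at (42,142), (262,298) and (668,116), and the back-left thread at about (104,223).

Run:
```python
from to import *
s=dict(np.load('side4.npz'));k=800/70
f=lambda L,z:np.array([onplane(s,(u+.5)/k-.5+226,(v+.5)/k-.5+178,z)[:2] for u,v in L])*1000
H=f([(104,136),(269,260)],.1475);print('holes',H.round(1),'yaw',np.degrees(np.arctan2(*(H[0]-H[1])[::-1])-np.pi/2))
Cn=f([(42,142),(262,298),(668,116)],.1477);print('corners',Cn.round(1),(Cn[0]+Cn[2])/2,[np.degrees(np.arctan2(*(Cn[0]-Cn[1])[::-1])-np.pi/2),np.degrees(np.arctan2(*(Cn[2]-Cn[1])[::-1]))],np.linalg.norm(Cn[0]-Cn[1]),np.linalg.norm(Cn[2]-Cn[1]))
a=np.radians(-2.7);Ra=np.array([[np.cos(a),-np.sin(a)],[np.sin(a),np.cos(a)]])
print('centre from holes',(H.mean(0)-Ra@[-45,0]))
print('thread',f([(104,223)],.126),f([(104,223)],.126)[0]-Ra@[-45,30])
to([.5242,.029,.1724])
```

```text
holes [[482.4  62.3]
 [479.5   1.8]] yaw -2.7561674213895553
corners [[471.1  69. ]
 [469.9  -8.3]
 [575.7 -12.3]] [523.40409547  28.36654643] [np.float64(-0.9457803813072965), np.float64(-2.1509046825641343)] 77.28143396889531 105.88071362630859
centre from holes [525.91746298  29.9532619 ]
thread [[480.76704898  62.5923772 ]] [524.30389983  30.50589067]
t 9.7 p [0.5261 0.03   0.1735] zax [-0.  0. -1.] yawx 139.62 q [-0.16  0.47  1.73  0.    0.95 -1.02] F [-1.1  -0.69 -0.79] gap 0.5444693551861978 71.90669604227878
total frac [ 0.0011 -0.0025  0.0014]
level rotvec frac [ 0. -0. -0.]
```

```bash
python3 -m pendant '[[[0.0014,-0.0015,0.0019,0,0,0,0.4],[0,0,0,0,0,0,0.4],[0,0,0,0,0,0,0.4],[0,0,0,0,0,0,0.4],[0,0,0,0,0,0,0.4]]]'
python3 - <<'E'
from to import *
to([.5247,.0298,.172])
S=[snap('side','side5') for _ in range(8)]
for i in range(3):print(monitor.sense()['tcp_pos'].round(4))
ims=np.mean([s['pixels'] for s in S],0).clip(0,255).astype(np.uint8)
c=cv2.resize(ims[178:212,226:296][...,::-1],(800,388),interpolation=cv2.INTER_CUBIC);cv2.imwrite('pics/zoom2.png',cv2.convertScaleAbs(c,alpha=2.2))
s=S[0];s['depth']=np.mean([q['depth'] for q in S],0);p=np.array([.5247,.03,.172])
C=cloud(s);z=C[...,2];r=np.hypot(C[...,0]-p[0],C[...,1]-p[1]);P=C[(r<.075)&(r>.035)&(abs(z-.146)<.006)];A=np.c_[P[:,:2]-p[:2],np.ones(len(P))]
for _ in range(3):
    c=np.linalg.lstsq(A,P[:,2],rcond=None)[0];k=abs(A@c-P[:,2])<.002;A,P=A[k],P[k]
print(c)
E
```

```text
t: 10.2
tcp_pos: [0.5246, 0.0297, 0.172]
tool_rot: [0.345, 0.939, 0.0, 0.0]
force: [-0.3, -0.1, 0.1]
finger_gap: 0.545
gripper_force: 71.9
t 10.2 p [0.5246 0.0297 0.172 ] zax [ 1.e-04 -0.e+00 -1.e+00] yawx 139.62 q [-0.16  0.47  1.74 -0.    0.94 -1.02] F [-0.33 -0.08  0.05] gap 0.5449323980755297 71.90788858628366
total frac [-0.0001  0.0002  0.    ]
level rotvec frac [0. 0. 0.]
[0.5245 0.0298 0.172 ]
[0.5245 0.0298 0.172 ]
[0.5245 0.0298 0.172 ]
[0.00113975 0.00303224 0.1459243 ]
```

View pics/zoom2.png

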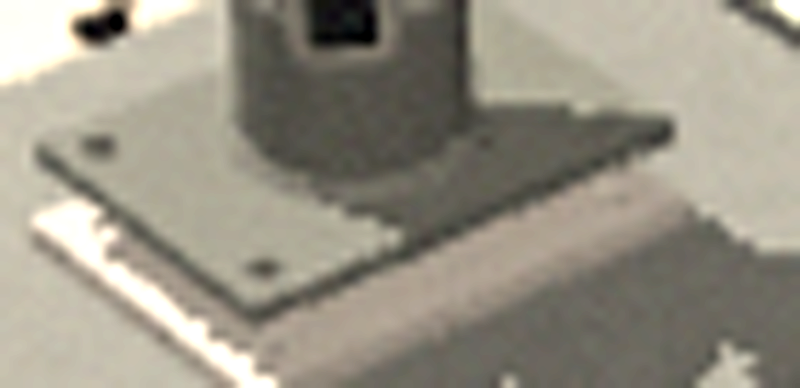

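The holes now sit at (98,145) and (262,268). The flange top is at 0.1459 m, giving a 15 mm gap, and tilt is under 0.2°. One last check on the lateral position.

Run:
```python
from to import *
s=dict(np.load('side5.npz'));k=800/70
H=np.array([onplane(s,(u+.5)/k-.5+226,(v+.5)/k-.5+178,.1459)[:2] for u,v in[(98,145),(262,268)]])*1000
a=np.radians(-2.75);print(H.mean(0)+45*np.array([np.cos(a),np.sin(a)]),np.degrees(np.arctan2(*(H[0]-H[1])[::-1]))-90)
```

```text
[524.3664282   30.25545379] -2.6084643035524238
```

```bash
python3 -c "
from h import *
s=monitor.sense();print(s['t'],abs(s['qd']).max());print(job.sign_off())"
```

```text
10.6 0.001990546945046067
the job is handed in; nothing more can be done
None
```

The port is held steady, stub up and level, about 15 mm above the pad with its four holes over the threads to within about 1 mm by the side camera, and the job is handed in at 10.6 s.

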